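# Clamp the glass heart through the guard window

### The job

Clamp the heart-shaped glass blank for painting: reach through the guard's window over its hold-down lever and press that lever's paddle with the fingertips until the lever is fully home, then come back out. Do not touch the guard, leave the round blank's lever up, and leave the glass and everything else where it is; pick nothing up.

Things in the scene. Friction and masses are not known exactly. Their poses are not given: they have to be found in the camera images.
- fixture: hold-down fixture for glass: plywood base 300 (x) x 340 (y) x 20 mm fixed on the table; origin at the centre of its underside, at table height; its x axis points from the guard to the lever hinges, y to its left, z up. Two equal stations at y = +85 and -85 mm: a white mat (top 23 mm above the table) carrying a glass blank at x = +40 mm, under the middle of a hold-down lever that is hinged at x = +120 mm, 60 mm above the table.
- guard: grey painted guard, a sheet frame 130 mm (x) x 340 mm (y) x 6 mm thick over the paddle ends of both levers, tilted 15 degrees so that its far (+x) edge is higher; skirts close its front and sides down to the base. Origin at the middle of the sheet, x = -80 mm, 102 mm above the table; axes parallel to the fixture's (not tilted). Two windows, one per lever; the bar between them is 70 mm wide, the outer side bars 35 mm, the front and far bars 23 mm.
- window_l (a point): centre of the left (+y of the fixture) window of the guard, an opening 100 mm (y) x 84 mm (along the slope of x), 102 mm above the table at its centre; its far edge is 11 mm higher and its near edge 11 mm lower. Axes parallel to the fixture's.
- paddle_l (a point): centre of the top face of the left (+y of the fixture) lever's black paddle, 42 mm (y) x 38 mm (x) x 8 mm, seen through the window; about 88 mm above the table with the lever fully up and 64 mm when it is fully home. 200 mm from the hinge.
- lever_l (a joint): left (+y of the fixture) hold-down lever (rad): 0 fully up, 0.12 fully home on its stop (the paddle sinks 24 mm). A stiff friction hinge: pressing the paddle takes about 5 N, some 6 N over the last millimetres, and the lever stays where it is left.
- pad_l: round rubber pad, 16 mm across, on a sprung stem under the middle of the left (+y of the fixture) lever; comes down on the glass blank and presses it with about 3 N once the lever is home. Origin at the centre of the pad's underside.
- window_r (a point): centre of the right (-y of the fixture) window of the guard, an opening 100 mm (y) x 84 mm (along the slope of x), 102 mm above the table at its centre; its far edge is 11 mm higher and its near edge 11 mm lower. Axes parallel to the fixture's.
- paddle_r (a point): centre of the top face of the right (-y of the fixture) lever's black paddle, 42 mm (y) x 38 mm (x) x 8 mm, seen through the window; about 88 mm above the table with the lever fully up and 64 mm when it is fully home. 200 mm from the hinge.
- lever_r (a joint): right (-y of the fixture) hold-down lever (rad): 0 fully up, 0.12 fully home on its stop (the paddle sinks 24 mm). A stiff friction hinge: pressing the paddle takes about 5 N, some 6 N over the last millimetres, and the lever stays where it is left.
- pad_r: round rubber pad, 16 mm across, on a sprung stem under the middle of the right (-y of the fixture) lever; comes down on the glass blank and presses it with about 3 N once the lever is home. Origin at the centre of the pad's underside.
- heart: flat heart-shaped blue glass blank, about 82 mm across its lobes and 6 mm thick, loose on the white mat of one station; origin at its underside, about under the pad
- disc: flat round, smaller blue glass blank, 46 mm across and 6 mm thick, loose on the white mat of the other station; origin at the centre of its underside
- jar_mid: small paint jar, 32 mm across, 50 mm tall, on the fixture's base between the stations; bystander, origin on its underside
- jar_a: paint jar, 38 mm across, 65 mm tall, on the table left of the fixture; bystander, origin on its underside
- jar_b: paint jar with a black cap, 38 mm across, 65 mm tall, right of the fixture; bystander, origin on its underside
- mug: white mug, 76 mm across, 90 mm tall, left of the fixture; bystander, origin on its underside
- tumbler: glass tumbler, 68 mm across, 100 mm tall, right of the fixture; bystander, origin on its underside
- brush: paint brush, 170 mm long, lying right of the fixture; bystander, origin on its underside
- figure: glass figure with a heart on a stem on a round foot 60 mm across, 124 mm tall, left of the fixture; bystander, origin on its underside
Not all that is in view belongs to the job. Leave any brown or turquoise look-alike of the heart alone.

How it is judged:
On the way:
1. the heart's lever is pressed home with the fingers in the window over it (((y of heart in the frame of fixture above 0 m and value of joint lever_l above 0.108 rad and x of the grasp point in the frame of window_l between -0.055 and 0.055 m and y of the grasp point in the frame of window_l between -0.06 and 0.06 m and z of the grasp point in the frame of window_l below 0.025 m) or (y of heart in the frame of fixture below 0 m and value of joint lever_r above 0.108 rad and x of the grasp point in the frame of window_r between -0.055 and 0.055 m and y of the grasp point in the frame of window_r between -0.06 and 0.06 m and z of the grasp point in the frame of window_r below 0.025 m))), for 0.1 s.
At the end, for the whole second after the job is handed in: The lever of the heart's station is home (above 0.108 of 0.12 rad) and at rest, its pad presses the heart with more than 0.8 N, the other lever is still up (below 0.05 rad), and both glass blanks lie within 15 mm of where they were (((y of heart in the frame of fixture above 0 m and value of joint lever_l above 0.108 rad and contact force between pad_l and heart above 0.8 N and value of joint lever_r below 0.05 rad and velocity of joint lever_l below 0.02 rad/s) or (y of heart in the frame of fixture below 0 m and value of joint lever_r above 0.108 rad and contact force between pad_r and heart above 0.8 N and value of joint lever_l below 0.05 rad and velocity of joint lever_r below 0.02 rad/s)) and distance of each of heart, disc from where it was at the start of the episode below 0.015 m); the robot touches nothing.
It fails at once if the guard is touched (contact force between any of the fingers, the arm and guard above 0.5 N).
It fails at once if the round blank's lever is pressed ((y of heart in the frame of fixture above 0 m and value of joint lever_r above 0.05 rad) or (y of heart in the frame of fixture below 0 m and value of joint lever_l above 0.05 rad)).
It fails at once if a glass blank is lifted or shifted by more than 15 mm (distance of any of heart, disc from where it was at the start of the episode above 0.015 m).
It fails at once if a bystander is lifted or shifted by more than 30 mm (distance of any of jar_mid, jar_a, jar_b, mug, tumbler, brush, figure from where it was at the start of the episode above 0.03 m).
It also fails if it takes over 32 s, if anything falls off the work surface, if the arm or the gripper's body presses on something with over 40 N, if the wrist force passes 120 N, or if a joint passes its speed limit or range.

### The arm

A 6-joint arm with a two-finger parallel gripper is mounted at the origin on the work surface. World frame = base frame: x ahead of the robot, y to its left, z up, the work surface at z = 0. Lengths are in m, angles in rad, forces in N, time in s.
With the tool pointing down it reaches from about 0.425 to 0.95 m from the base axis. Payload 3.5 kg.
Tool frame: the origin (TCP) lies at the very end of the fingers, on their centre line; the grasp point (between the pads) lies 19 mm behind it (ctrl.grip_point_offset is the distance from the TCP to the grasp point, in m); z points along the fingers, y is the line along which they close (so a half turn about z gives the same grasp; the last joint's range is limited). The gripper opens to 85 mm and grips with 20 to 120 N. Pads are 22 mm wide; open, the fingers measure 114 mm over their backs; the gripper's body (76 mm by 85 mm) begins 54 mm behind the grasp point. The pads swing forward as they close: fully open they stand 13 mm farther back than shut.
Start: joints at [0.967, 0.286, 1.577, -0, 1.279, -0.15], TCP at [0.296, 0.607, 0.195] pointing down, gripper open.
Joint ranges: [-2.77, 2.77], [-0.9, 2.22], [0.21, 2.48], [-1.53, 4.67], [0.24, 2.81], [-2.84, 2.84]. Speed limits (rad/s): [2.79, 2.79, 3.14, 3.14, 3.14, 3.14].

### API

Orientations are given as a unit quaternion [x, y, z, w].
In Python, from plant import ctrl gives the robot as it stands. The module is installed in compiled form; this text tells all that it offers.
- The arm moves only by the shell command python3 -m pendant 'ROWS' [OPENING] [FORCE]. ROWS is JSON, a list of rows, each an object of numbers: "dx", "dy", "dz": the shift along the tool's x, y, z in cm; "twist": the turn about the tool's z in degrees. A call has 1 to 10 rows; each row is the pose to reach, as a shift and turn from the pose commanded when the call began, along the tool's axes at that moment; what a row does not reach only later rows make up. A row lasts 1/8 s, in which the tool goes at most 62.5 mm and 10.7 degrees, less where a joint would pass 70% of its speed; a pose out of reach is approached as far as the arm can. A call with a gripper value outside its range is refused whole. OPENING is the opening in per cent of the stroke, from 0 (shut) to 100 (fully open), set as the call begins (- or left out, the last holds). The fingers move at their own pace and stop on an object; FORCE is the grip in N (left out, the last holds). Time passes only in rows, so rows that repeat a pose let the fingers close. It gives the time, the measured TCP pose, the force, the opening and the grip force at its end, in the units of the state.
- ctrl.get_state(): the state, without advancing time (a new reading comes with each control period).
- ctrl.read_camera(name): name is "side" or "top" or "wrist"; returns a dict with "img" (420x560x3 uint8, red, green, blue), "depth" (420x560 float32, m along the optical axis (not along the pixel's ray), 0 where there is no reading), "camera_matrix" (3x3 intrinsics, pixels), "xyz" and "rotation" of the camera in the world; the wrist camera has in their place "tool_from_camera" (4x4, takes a point from camera to tool coordinates, whose origin is the TCP and whose axes are the flange's). Camera axes: x right, y up, looking along -z (the intrinsics and any distortion apply to the point x, -y, -z); pixel columns grow to the right and rows downward; lengths in m; the calibration is good to about 2 mm. A picture is of the moment at which its call begins: read the wrist's pose just before it.
- ctrl.sign_off(): hands the job in; it is judged then, once.
The state is a dict: "time": time; "qpos": joint angles; "dq": joint speeds; "joint_efforts": joint torques, N m; "eef_pos": TCP position; "tcp_rot": TCP orientation; "contact_force": force on the tool from outside, world axes, zero at the start; "wrist_torque": the same for the moment, N m; "opening": opening from 0.0 (shut) to 1.0 (fully open); "finger_force": force on a finger pad.
Only numpy, scipy, OpenCV 4.12 (cv2) and the standard library are available. Lean on these libraries where they do the work, as an engineer would, in place of code of your own. Each camera call takes 0.05 s, during which the arm holds its last target. There are 200 camera calls.

## Working session

There is one attempt and no reset: what is moved stays moved. The work goes in short steps, Python scripts to look and compute and a shell command to move; the robot and the scene stay as the last step left them, time stands still between calls to the robot, and variables do not carry over. Pictures are saved under pics/ and viewed, at most 10 in all, crops included, and the job is handed in when it is done.

```bash
mkdir -p pics; python3 - <<'E'
from plant import ctrl
import cv2,numpy as np
s=ctrl.get_state();print(s)
for n in("top","side"):
    c=ctrl.read_camera(n);cv2.imwrite(f"pics/{n}.png",c["img"][:,:,::-1]);np.savez(n+".npz",**c)
    print(n,c["camera_matrix"],c["xyz"],c["rotation"],c.keys())
E
```

```text
{'time': 0.0, 'qpos': array([ 9.67012656e-01,  2.87171758e-01,  1.57816532e+00, -6.46686587e-06,
        1.27857774e+00, -1.49985689e-01]), 'dq': array([-0.00061832, -0.00073062, -0.00112967,  0.00021766, -0.00072321,
        0.0004895 ]), 'joint_efforts': array([-1.79513136e-04, -4.05970967e+01, -2.92632186e+01, -1.29685068e-04,
        5.83795234e-03, -1.54205941e-05]), 'eef_pos': array([0.29545553, 0.60609149, 0.19394952]), 'tcp_rot': array([ 2.24956021e-01,  9.74368226e-01, -1.08072936e-03, -4.24429055e-04]), 'contact_force': array([ 0.47548207, -0.27071263, -0.46378939]), 'wrist_torque': array([ 0.03662005, -0.00037563,  0.01024976]), 'finger_force': 0.0, 'opening': 0.9987732475985885}
top [[489.08568684   0.         274.36920782]
 [  0.         489.08568684 201.28893587]
 [  0.           0.           1.        ]] [0.44330958 0.04796188 1.45255815] [-0.0222057   0.04050122  0.7134336  -0.69919887] dict_keys(['img', 'depth', 'camera_matrix', 'xyz', 'rotation'])
side [[451.41511772   0.         283.0621149 ]
 [  0.         451.41511772 207.22411536]
 [  0.           0.           1.        ]] [-0.09581669 -0.70924782  0.85914556] [ 0.40468285 -0.16659564 -0.31727395  0.84131738] dict_keys(['img', 'depth', 'camera_matrix', 'xyz', 'rotation'])
```

View pics/top.png

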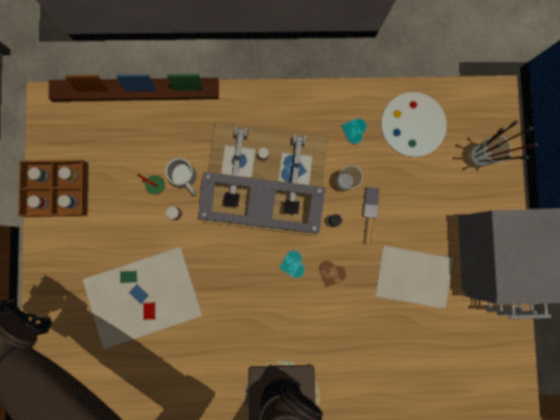

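View pics/side.png

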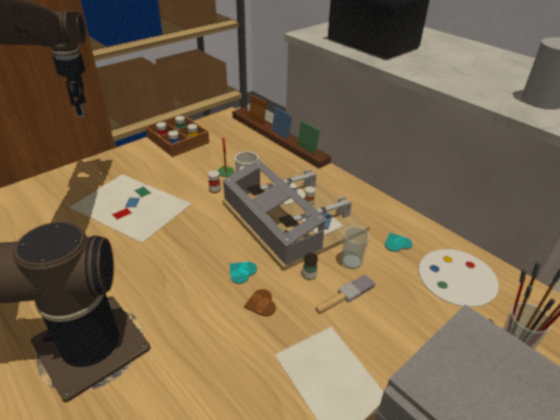

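The top view shows the fixture at pixels (200–330, 120–235). The larger blue blank seems to be at the right station, around (293,167), so I'll enlarge that area to check.

```bash
cat > h.py <<'E'
import numpy as np,cv2
from scipy.spatial.transform import Rotation as R
def ray(c,u,v,Rw=None,o=None):
    K=c["camera_matrix"]; d=np.array([(u-K[0,2])/K[0,0],-(v-K[1,2])/K[1,1],-1.])
    r=c["rotation"] if Rw is None else Rw
    r=R.from_quat(r).as_matrix() if np.ndim(r)==1 else r
    return (c["xyz"] if o is None else o), r@d
def onplane(c,u,v,z,**k):
    o,d=ray(c,u,v,**k); return o+d*(z-o[2])/d[2]
E
python3 - <<'E'
from h import *
c=np.load("top.npz");im=c["img"]
cr=im[110:245,190:340,::-1];cr=cv2.resize(cr,None,fx=5,fy=4.4*5/4.4*0.88,interpolation=cv2.INTER_CUBIC)
cr=cv2.resize(im[115:240,190:340,::-1],(750,600*625//625) ,interpolation=cv2.INTER_CUBIC) if 0 else cv2.resize(im[118:238,190:340,::-1],(750,600),interpolation=cv2.INTER_CUBIC)
cr=cv2.convertScaleAbs(cr,alpha=1.7,beta=10)
cv2.imwrite("pics/crop.png",cr)
hsv=cv2.cvtColor(im,cv2.COLOR_RGB2HSV)
m=cv2.inRange(hsv,(100,90,40),(125,255,255));m[:140]=0;m[185:]=0
n,l,st,ce=cv2.connectedComponentsWithStats(m)
for i in range(1,n):
    if st[i,4]>15 and 200<ce[i][0]<340: print(st[i],ce[i],onplane(c,*ce[i],.029))
# dark paddles
g=im.max(2)
m=(g<35).astype(np.uint8);n,l,st,ce=cv2.connectedComponentsWithStats(m)
for i in range(1,n):
    if st[i,4]>40 and 200<ce[i][0]<340 and 180<ce[i][1]<235: print("dark",st[i],ce[i],onplane(c,*ce[i],.088))
E
```

```text
[240 155   6  11  44] [242.20454545 160.29545455] [0.69236315 0.10174872 0.029     ]
[282 156  11  25 188] [287.73404255 168.14893617] [ 0.66672408 -0.0316825   0.029     ]
[299 165   6  10  38] [301.  169.5] [ 0.66202999 -0.07067868  0.029     ]
dark [224 194  14  12 131] [230.64885496 199.42748092] [0.57189941 0.13349673 0.088     ]
dark [284 201  14  12 120] [290.40833333 206.6       ] [ 0.54855504 -0.03330224  0.088     ]
```

View pics/crop.png

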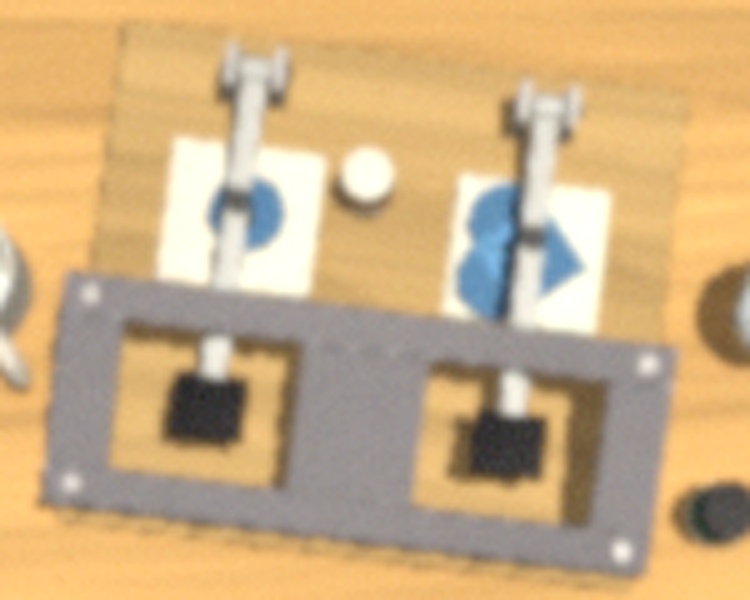

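The heart (the larger blank, crop (520,255)) is on the right (-y) station. Its paddle is at crop (508,445), near world (0.549, -0.033). I'll shut the gripper, go above the paddle and look from close by.

```bash
python3 -m pendant '[{"dx":-50.8,"dy":-46.4,"dz":-5,"twist":-18},{"dx":-50.8,"dy":-46.4,"dz":-5,"twist":-18},{"dx":-50.8,"dy":-46.4,"dz":-5,"twist":-18},{"dx":-50.8,"dy":-46.4,"dz":-5,"twist":-18},{"dx":-50.8,"dy":-46.4,"dz":-5,"twist":-18},{"dx":-50.8,"dy":-46.4,"dz":-5,"twist":-18},{"dx":-50.8,"dy":-46.4,"dz":-5,"twist":-18},{"dx":-50.8,"dy":-46.4,"dz":-5,"twist":-18},{"dx":-50.8,"dy":-46.4,"dz":-5,"twist":-18},{"dx":-50.8,"dy":-46.4,"dz":-5,"twist":-18}]' 0 20
python3 - <<'E'
from plant import ctrl
from h import *
s=ctrl.get_state();p=s["eef_pos"];M=R.from_quat(s["tcp_rot"]).as_matrix();print(p,M)
print("to go cm",M.T@(np.array([.5486,-.0333,.245])-p)*100, "twist",np.degrees(np.arctan2(M[1,1],M[0,1])))
E
```

```text
time: 1.35
eef_pos: [0.5254, 0.0251, 0.2404]
tcp_rot: [0.07, 0.998, 0.0, -0.0]
contact_force: [0.6, -0.2, 0.4]
opening: -0.001
finger_force: 0.0
[0.52537661 0.02512037 0.24043024] [[-9.90235496e-01  1.39404470e-01 -2.38387939e-04]
 [ 1.39404406e-01  9.90235497e-01  2.66643111e-04]
 [ 2.73231441e-04  2.30807144e-04 -9.99999936e-01]]
to go cm [-3.11394376 -5.4611428  -0.45908684] twist 81.98661281339767
```

```bash
python3 -m pendant '[{"dx":-3.1,"dy":-5.4},{"dx":-3.1,"dy":-5.4},{"dx":-3.1,"dy":-5.4}]'
python3 - <<'E'
from plant import ctrl
from h import *
s=ctrl.get_state();c=ctrl.read_camera("wrist");im=c["img"]
M=R.from_quat(s["tcp_rot"]).as_matrix();T=c["tool_from_camera"]
W=np.eye(4);W[:3,:3]=M;W[:3,3]=s["eef_pos"];C=W@T
np.savez("w.npz",C=C,**c);np.savez("ws.npz",p=s["eef_pos"],M=M)
print(s["eef_pos"],s["contact_force"],C.round(3))
g=im.max(2);m=(g<35).astype(np.uint8);n,l,st,ce=cv2.connectedComponentsWithStats(m)
for i in range(1,n):
    if st[i,4]>400: print("dark",st[i],ce[i],onplane(c,*ce[i],.088,Rw=C[:3,:3],o=C[:3,3]))
cv2.imwrite("pics/w1.png",im[:,:,::-1])
E
```

```text
[0.52537661 0.02512037 0.24043024] [ 0.57210738 -0.23198565  0.38172035] [[ 0.139 -0.94  -0.312  0.446]
 [ 0.99   0.132  0.044  0.037]
 [ 0.    -0.315  0.949  0.42 ]
 [ 0.     0.     0.     1.   ]]
dark [ 85 169  38  32 523] [104.45889101 185.36902486] [ 0.50574069 -0.14527375  0.088     ]
dark [ 203  194   42   34 1269] [224.39243499 210.67612293] [ 0.54756531 -0.03455165  0.088     ]
dark [ 370  194   43   34 1282] [390.6599064  210.53276131] [0.57053261 0.12967722 0.088     ]
dark [   20   264   525   156 36286] [282.11235738 373.2954583 ] [ 0.7557833  -0.00551709  0.088     ]$[0]: bad value
```

View pics/w1.png

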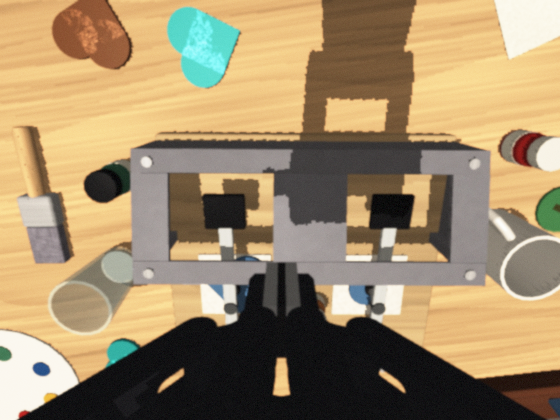

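The wrist view shows the right paddle at (224,211) and the left one at (391,211), in a guard that is square to the tool. The paddle is at (0.548, -0.035), which agrees with the top view. The move was refused because it left out keys, so I'll give all of them.

```bash
python3 -m pendant '[{"dx":-3.0,"dy":-5.6,"dz":0,"twist":0},{"dx":-3.0,"dy":-5.6,"dz":0,"twist":0},{"dx":-3.0,"dy":-5.6,"dz":0,"twist":0},{"dx":-3.0,"dy":-5.6,"dz":0,"twist":0}]'
python3 - <<'E'
from plant import ctrl
from h import *
s=ctrl.get_state();M=R.from_quat(s["tcp_rot"]).as_matrix();p=s["eef_pos"]
print(p,M[:,2],s["contact_force"],"to go cm",M.T@(np.array([.5478,-.0343,.1])-p)*100)
E
```

```text
time: 1.9
eef_pos: [0.5467, -0.0312, 0.2404]
tcp_rot: [0.069, 0.998, 0.0, -0.0]
contact_force: [-0.6, -0.8, -0.4]
opening: -0.002
finger_force: 0.0
[ 0.54669537 -0.03123237  0.24038669] [-5.46646877e-04  3.93867734e-04 -9.99999773e-01] [-0.61029349 -0.77798276 -0.442476  ] to go cm [-0.15999053 -0.29306234 14.03848418]
```

```bash
python3 -m pendant '[{"dx":-0.15,"dy":-0.3,"dz":4,"twist":0},{"dx":-0.15,"dy":-0.3,"dz":8,"twist":0},{"dx":-0.15,"dy":-0.3,"dz":11,"twist":0},{"dx":-0.15,"dy":-0.3,"dz":13,"twist":0},{"dx":-0.15,"dy":-0.3,"dz":13,"twist":0},{"dx":-0.15,"dy":-0.3,"dz":13,"twist":0}]'
python3 - <<'E'
from plant import ctrl
from h import *
s=ctrl.get_state();print(s["eef_pos"],s["contact_force"])
c=ctrl.read_camera("wrist");cv2.imwrite("pics/w2.png",c["img"][:,:,::-1])
c=ctrl.read_camera("side");cv2.imwrite("pics/s2.png",cv2.resize(c["img"][140:280,200:380,::-1],(720,560),interpolation=cv2.INTER_CUBIC))
E
```

```text
time: 2.65
eef_pos: [0.5489, -0.0351, 0.1118]
tcp_rot: [0.069, 0.998, -0.0, 0.001]
contact_force: [0.1, -0.5, 0.9]
opening: 0.002
finger_force: 0.0
[ 0.54890018 -0.03513237  0.11184975] [ 0.10617813 -0.45450157  0.8986471 ]
```

View pics/w2.png

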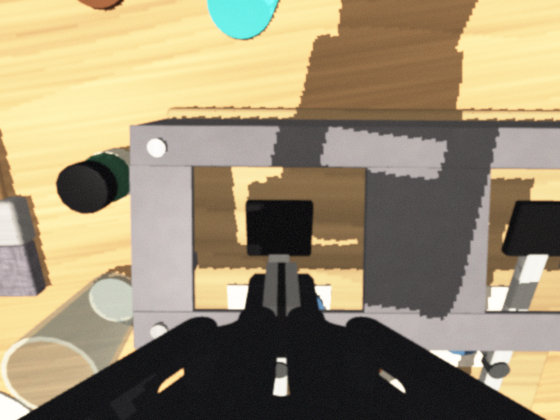

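View pics/s2.png

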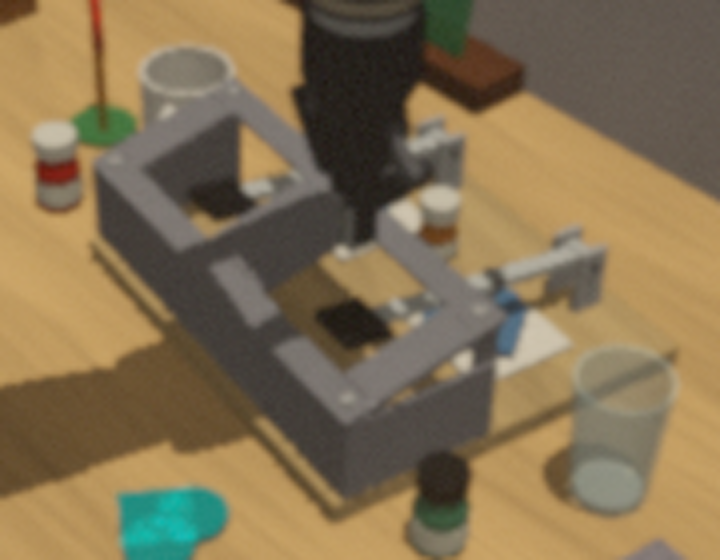

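The wrist view has the fingertips at (282,258) over the paddle (247–313, 200–256). In the side view they look farther away than I expected, so I'll check numerically before pressing.

```bash
python3 - <<'E'
from plant import ctrl
from h import *
s=ctrl.get_state();c=ctrl.read_camera("wrist");d=ctrl.read_camera("side")
M=R.from_quat(s["tcp_rot"]).as_matrix();p=s["eef_pos"];print(p,s["tcp_rot"])
W=np.eye(4);W[:3,:3]=M;W[:3,3]=p;C=W@c["tool_from_camera"]
def proj(K,Rm,o,x):
    q=Rm.T@(x-o);q=np.array([q[0],-q[1],-q[2]]);return K[:2,:2]@(q[:2]/q[2])+K[:2,2]
print("tcp in wrist",proj(c["camera_matrix"],C[:3,:3],C[:3,3],p))
Rd=R.from_quat(d["rotation"]).as_matrix()
u=proj(d["camera_matrix"],Rd,d["xyz"],p);print("tcp in side",u,"crop",(u-[200,140])*4)
print("paddle wrist",onplane(c,280,228,.088,Rw=C[:3,:3],o=C[:3,3]))
print("paddle side",onplane(d,200+355/4,140+322/4,.088))
for n,(a,b) in dict(tl=(193,166),tr=(364,166),bl=(194,310),br=(364,310)).items():
    print(n,onplane(c,a,b,.094 if n[0]=='t' else .116,Rw=C[:3,:3],o=C[:3,3]))
for a,b in((280,228),(160,240),(390,240)): 
    z=c["depth"][b,a];o,r=ray(c,a,b,Rw=C[:3,:3],o=C[:3,3]);print("depth pt",o+r*z)
# side-camera depth points at finger tip
for a,b in((350,240),(355,322)):
    v,w=140+b//4,200+a//4;o,r=ray(d,w,v);print("side depth",o+r*d["depth"][v,w])
E
```

```text
[ 0.5492506  -0.03557858  0.11230802] [ 6.94319148e-02  9.97585632e-01 -2.58660139e-04  1.43124465e-03]
tcp in wrist [280.21349994 245.67994152]
tcp in side [287.34752048 212.02692607] crop [349.39008192 288.10770429]
paddle wrist [ 0.54821479 -0.03562964  0.088     ]
paddle side [ 0.54870637 -0.04278863  0.088     ]
tl [ 0.50150471 -0.07907286  0.094     ]
tr [0.51498007 0.01737351 0.094     ]
bl [ 0.5812003  -0.09082729  0.116     ]
br [0.59490612 0.00734563 0.116     ]
depth pt [ 0.54909514 -0.03576069  0.08573627]
depth pt [ 0.53931606 -0.10417735  0.10517821]
depth pt [0.55770166 0.02714668 0.10507742]
side depth [ 0.54042356 -0.04183276  0.1602247 ]
side depth [ 0.55160213 -0.03682052  0.08439434]
```

```bash
python3 - <<'E'
from plant import ctrl
from h import *
s=ctrl.get_state();c=ctrl.read_camera("wrist");d=ctrl.read_camera("side")
M=R.from_quat(s["tcp_rot"]).as_matrix();p=s["eef_pos"]
W=np.eye(4);W[:3,:3]=M;W[:3,3]=p;C=W@c["tool_from_camera"]
for v in range(194,222,2):
  print(v,[(np.round(1e3*(ray(d,w,v)[0]+ray(d,w,v)[1]*d["depth"][v,w])).astype(int).tolist(),d["img"][v,w].tolist()) for w in(284,287,290)])
for b in range(240,300,6):
  o,r=ray(c,281,b,Rw=C[:3,:3],o=C[:3,3]);print(b,(1e3*(o+r*c["depth"][b,281])).round(),c["img"][b,276].tolist(),c["img"][b,281].tolist())
E
```

```text
194 [([547, -23, 165], [67, 62, 57]), ([540, -41, 179], [72, 69, 61]), ([543, -50, 183], [39, 34, 28])]
196 [([547, -23, 159], [71, 67, 63]), ([541, -41, 172], [73, 69, 61]), ([543, -50, 176], [35, 34, 29])]
198 [([542, -29, 159], [67, 64, 58]), ([541, -41, 166], [74, 70, 63]), ([544, -49, 169], [40, 33, 28])]
200 [([577, 9, 113], [81, 77, 68]), ([539, -43, 161], [76, 74, 66]), ([543, -50, 164], [50, 45, 39])]
202 [([574, 5, 110], [164, 153, 134]), ([538, -44, 156], [125, 116, 102]), ([550, -43, 150], [132, 119, 101])]
204 [([647, 82, 21], [158, 140, 112]), ([649, 72, 26], [155, 139, 114]), ([658, 68, 24], [161, 135, 93])]
206 [([642, 76, 19], [164, 137, 87]), ([647, 69, 21], [163, 136, 88]), ([656, 66, 18], [164, 135, 89])]
208 [([634, 68, 20], [164, 136, 89]), ([641, 62, 21], [168, 141, 91]), ([645, 54, 24], [163, 135, 86])]
210 [([626, 60, 22], [130, 107, 70]), ([635, 56, 20], [166, 138, 91]), ([639, 47, 23], [166, 138, 91])]
212 [([622, 54, 20], [92, 75, 48]), ([624, 44, 25], [140, 114, 74]), ([633, 41, 22], [166, 138, 89])]
214 [([615, 47, 20], [90, 73, 49]), ([622, 41, 20], [89, 72, 46]), ([626, 33, 23], [136, 111, 69])]
216 [([552, -20, 87], [55, 46, 32]), ([562, -22, 83], [40, 32, 27]), ([569, -26, 83], [55, 45, 29])]
218 [([547, -26, 87], [32, 31, 20]), ([553, -31, 87], [39, 34, 29]), ([560, -36, 86], [33, 30, 23])]
220 [([540, -33, 88], [35, 30, 25]), ([547, -38, 88], [36, 28, 22]), ([553, -43, 87], [33, 29, 22])]
240 [557. -36.  86.] [15, 16, 15] [12, 11, 13]
246 [562. -37.  84.] [16, 16, 17] [14, 13, 16]
252 [566. -38.  85.] [22, 21, 23] [19, 21, 19]
258 [571. -38.  83.] [129, 127, 119] [128, 128, 120]
264 [539. -34. 154.] [91, 88, 83] [22, 20, 21]
270 [539. -34. 159.] [87, 84, 83] [17, 17, 20]
276 [539. -34. 165.] [88, 86, 83] [17, 16, 16]
282 [539. -34. 169.] [89, 86, 83] [19, 16, 16]
288 [539. -34. 174.] [83, 79, 78] [19, 21, 21]
294 [539. -34. 178.] [81, 80, 78] [18, 14, 14]
```

Both cameras put the visible fingertips near z = 0.15, but the reported TCP is at 0.112, about 38 mm lower. I'll descend in small steps and use the contact force to settle it.

```bash
python3 -m pendant '[{"dx":0,"dy":0,"dz":0.8,"twist":0},{"dx":0,"dy":0,"dz":1.6,"twist":0},{"dx":0,"dy":0,"dz":2.0,"twist":0},{"dx":0,"dy":0,"dz":2.0,"twist":0}]'
python3 -m pendant '[{"dx":0,"dy":0,"dz":0.4,"twist":0},{"dx":0,"dy":0,"dz":0.8,"twist":0},{"dx":0,"dy":0,"dz":0.8,"twist":0},{"dx":0,"dy":0,"dz":0.8,"twist":0}]'
python3 - <<'E'
from plant import ctrl
from h import *
d=ctrl.read_camera("side");s=ctrl.get_state();p=s["eef_pos"];M=R.from_quat(s["tcp_rot"]).as_matrix();print(p,s["tcp_rot"],s["opening"])
# all side-depth points belonging to gripper, tool frame extents by height
K=d["camera_matrix"];v,u=np.mgrid[0:420,0:560];z=d["depth"]
P=np.stack([(u-K[0,2])/K[0,0]*z,-(v-K[1,2])/K[1,1]*z,-z],-1)[z>0]@R.from_quat(d["rotation"]).as_matrix().T+d["xyz"]
q=(P-p)@M;q=q[(abs(q[:,0])<.07)&(abs(q[:,1])<.07)]*1e3
for h in range(-150,0,6):
    a=q[(q[:,2]>=h)&(q[:,2]<h+6)]
    if len(a): print("above tcp",-h,len(a),"x",a[:,0].min().round(),a[:,0].max().round(),"y",a[:,1].min().round(),a[:,1].max().round())
E
```

```text
time: 3.45
eef_pos: [0.5477, -0.0357, 0.0898]
tcp_rot: [0.07, 0.998, 0.0, -0.001]
contact_force: [-0.4, -0.2, -1.1]
opening: 0.001
finger_force: 0.0
time: 3.95
eef_pos: [0.5483, -0.0357, 0.0827]
tcp_rot: [0.07, 0.998, -0.0, 0.0]
contact_force: [-0.0, 0.2, -0.2]
opening: 0.0
finger_force: 0.0
[ 0.54835951 -0.03576854  0.08278105] [ 6.97576799e-02  9.97563955e-01 -2.87092323e-05  1.41976136e-04] 0.0011724089620581027
above tcp 150 45 x -12.0 18.0 y -46.0 12.0
above tcp 144 55 x -8.0 18.0 y -50.0 15.0
above tcp 138 60 x -13.0 19.0 y -62.0 53.0
above tcp 132 83 x -15.0 17.0 y -66.0 58.0
above tcp 126 64 x -15.0 17.0 y -63.0 54.0
above tcp 120 47 x -13.0 15.0 y -60.0 54.0
above tcp 114 46 x -12.0 16.0 y -54.0 51.0
above tcp 108 54 x -13.0 15.0 y -50.0 47.0
above tcp 102 30 x -14.0 11.0 y -44.0 43.0
above tcp 96 43 x -14.0 12.0 y -40.0 37.0
above tcp 90 33 x -11.0 12.0 y -35.0 31.0
above tcp 84 16 x -13.0 12.0 y -26.0 26.0
above tcp 78 9 x 2.0 9.0 y -14.0 4.0
above tcp 72 16 x -7.0 9.0 y -15.0 3.0
above tcp 66 19 x -7.0 11.0 y -15.0 4.0
above tcp 60 20 x -9.0 11.0 y -17.0 4.0
above tcp 54 17 x -8.0 11.0 y -16.0 4.0
above tcp 48 14 x -60.0 9.0 y -21.0 8.0
above tcp 42 133 x -66.0 8.0 y -70.0 17.0
above tcp 36 128 x -57.0 -15.0 y -70.0 69.0
above tcp 30 88 x -44.0 15.0 y -69.0 69.0
above tcp 24 100 x -17.0 32.0 y -69.0 70.0
above tcp 18 147 x 3.0 54.0 y -69.0 70.0
above tcp 12 290 x -2.0 62.0 y -70.0 69.0
above tcp 6 219 x -56.0 62.0 y -68.0 70.0
```

There is no contact at a reported z of 0.083. The real fingertips are therefore about 39 mm short of the reported TCP, while the sideways position is right. The spec then holds measured from the real tip, and the linkage clears the guard. I expect paddle contact at a reported z of about 0.05 and home at about 0.025.

```bash
python3 -m pendant '[{"dx":0,"dy":0,"dz":0.8,"twist":0},{"dx":0,"dy":0,"dz":1.6,"twist":0},{"dx":0,"dy":0,"dz":2.4,"twist":0},{"dx":0,"dy":0,"dz":2.6,"twist":0},{"dx":0,"dy":0,"dz":2.6,"twist":0}]'
python3 -m pendant '[{"dx":0,"dy":0,"dz":0.3,"twist":0},{"dx":0,"dy":0,"dz":0.6,"twist":0},{"dx":0,"dy":0,"dz":0.9,"twist":0},{"dx":0,"dy":0,"dz":1.2,"twist":0},{"dx":0,"dy":0,"dz":1.2,"twist":0}]'
python3 - <<'E'
from plant import ctrl
from h import *
c=ctrl.read_camera("side");s=ctrl.get_state();print(s["eef_pos"],s["contact_force"])
a=cv2.resize(c["img"][150:270,230:370,::-1],(700,600),interpolation=cv2.INTER_CUBIC);cv2.imwrite("pics/s3.png",a)
E
```

```text
time: 4.62
eef_pos: [0.5481, -0.0357, 0.0563]
tcp_rot: [0.07, 0.998, 0.0, -0.0]
contact_force: [-0.3, -0.1, -1.2]
opening: -0.001
finger_force: 0.0
time: 5.25
eef_pos: [0.5482, -0.0357, 0.0445]
tcp_rot: [0.07, 0.998, 0.0, -0.0]
contact_force: [-1.0, -0.2, 1.9]
opening: -0.001
finger_force: 1.1
[ 0.54815525 -0.03574039  0.04449278] [-2.12756904 -0.10079916  1.89867156]
```

View pics/s3.png

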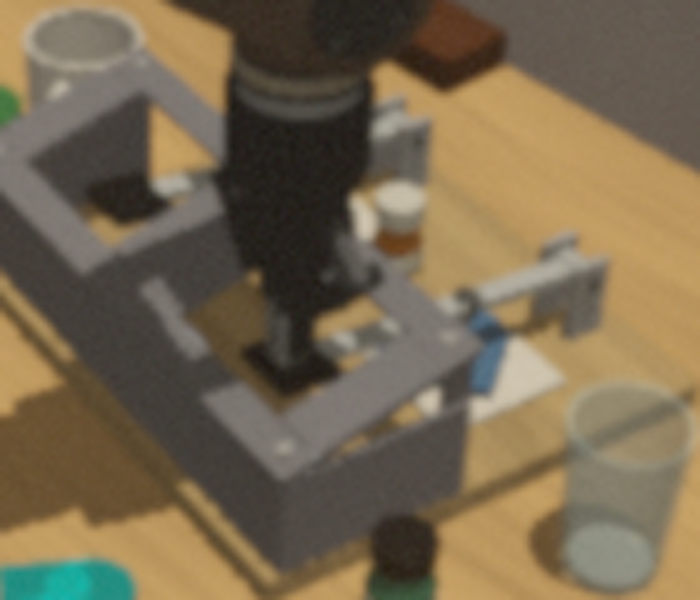

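The fingertips now stand on the paddle, at (290,350), inside the window and clear of the guard, and contact force is building. I'll press on down.

```bash
python3 -m pendant '[{"dx":0,"dy":0,"dz":0.3,"twist":0},{"dx":0,"dy":0,"dz":0.6,"twist":0},{"dx":0,"dy":0,"dz":0.9,"twist":0},{"dx":0,"dy":0,"dz":1.2,"twist":0},{"dx":0,"dy":0,"dz":1.4,"twist":0},{"dx":0,"dy":0,"dz":1.4,"twist":0}]'
python3 -m pendant '[{"dx":0,"dy":0,"dz":0.2,"twist":0},{"dx":0,"dy":0,"dz":0.4,"twist":0},{"dx":0,"dy":0,"dz":0.4,"twist":0},{"dx":0,"dy":0,"dz":0.4,"twist":0}]'
```

```text
time: 6.05
eef_pos: [0.5483, -0.0357, 0.0302]
tcp_rot: [0.07, 0.998, 0.0, 0.0]
contact_force: [0.4, 0.7, 1.5]
opening: -0.002
finger_force: 0.6
time: 6.55
eef_pos: [0.5484, -0.0357, 0.0279]
tcp_rot: [0.07, 0.998, -0.0, -0.0]
contact_force: [-5.6, 1.2, 10.6]
opening: -0.001
finger_force: 5.3
```

```bash
python3 -m pendant '[{"dx":0,"dy":0,"dz":0.15,"twist":0},{"dx":0,"dy":0,"dz":0.3,"twist":0},{"dx":0,"dy":0,"dz":0.3,"twist":0}]'
python3 - <<'E'
from plant import ctrl
from h import *
c=ctrl.read_camera("side");cv2.imwrite("pics/s4.png",cv2.resize(c["img"][150:270,230:370,::-1],(700,600),interpolation=cv2.INTER_CUBIC))
E
```

```text
time: 6.92
eef_pos: [0.5484, -0.0358, 0.0277]
tcp_rot: [0.069, 0.998, -0.0, -0.001]
contact_force: [-12.4, 2.1, 25.2]
opening: 0.001
finger_force: 12.5
```

View pics/s4.png

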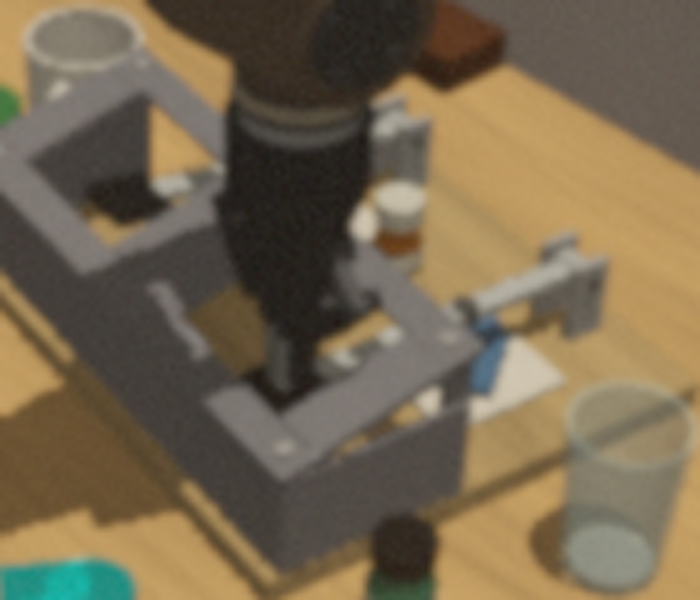

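The paddle is down and the force is climbing steeply with no further travel, so the lever is on its stop. The finger load of 12.5 N per pad matches. Now I'll back out straight up and check the paddle height.

```bash
python3 -m pendant '[{"dx":0,"dy":0,"dz":-1,"twist":0},{"dx":0,"dy":0,"dz":-3,"twist":0},{"dx":0,"dy":0,"dz":-6,"twist":0},{"dx":0,"dy":0,"dz":-10,"twist":0},{"dx":0,"dy":0,"dz":-15,"twist":0},{"dx":0,"dy":0,"dz":-18,"twist":0},{"dx":0,"dy":0,"dz":-18,"twist":0},{"dx":0,"dy":0,"dz":-18,"twist":0}]'
python3 - <<'E'
from plant import ctrl
from h import *
s=ctrl.get_state();c=ctrl.read_camera("wrist");im=c["img"]
W=np.eye(4);W[:3,:3]=R.from_quat(s["tcp_rot"]).as_matrix();W[:3,3]=s["eef_pos"];C=W@c["tool_from_camera"]
n,l,st,ce=cv2.connectedComponentsWithStats((im.max(2)<35).astype(np.uint8))
for i in range(1,n):
    if 600<st[i,4]<6000:
        a,b=np.round(ce[i]).astype(int);z=np.median(c["depth"][l==i]);o,r=ray(c,*ce[i],Rw=C[:3,:3],o=C[:3,3]);print(ce[i],st[i,4],o+r*z)
print(s["contact_force"],s["eef_pos"])
E
```

```text
time: 7.98
eef_pos: [0.5476, -0.0356, 0.2017]
tcp_rot: [0.07, 0.998, 0.0, -0.001]
contact_force: [-0.2, -0.2, 0.5]
opening: -0.004
finger_force: 0.0
[282.75755102 184.85877551] 1225 [ 0.54752874 -0.03343969  0.06461041]
[470.97785349 191.9443498 ] 1761 [0.57193002 0.12970194 0.08423747]
[-0.15070707 -0.1861459   0.51953642] [ 0.5475719  -0.0355651   0.20170733]
```

The right paddle stays at 64.6 mm, which is home. The left one is still up, and the arm is clear.

```bash
python3 -c "
from plant import ctrl
print(ctrl.sign_off())"
```

```text
the job is handed in; nothing more can be done
None
```

The heart's lever (right station) is pressed home, with its paddle measured at 64.6 mm against 64 mm for fully home; the round blank's lever is still up, the arm is out and clear, and the job is handed in (no verdict was returned).

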